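# Close the mixer jars

### The job

The mixer-grinder's jars have been washed and are going back into the cupboard: close each of the three steel jars with the one white lid that fits it, and plug the opening in the large lid with the red filler cap, every lid and the cap sitting level and fully home. Leave the jars standing upright where they are and do not knock the tumbler, mug or bowl about.

Things in the scene. Friction and masses are not known exactly. Their poses are not given: they have to be found in the camera images.
- jar_large: the largest of three open steel mixer jars, black foot, black D handle on its +x side (roughly away from the robot), reaching 107 mm from the axis. Loose, upright, about 0.75 kg, 165 mm tall; round mouth 128 mm outside, 120 mm inside. Origin: centre of the underside; z up, rim at z = 165 mm.
- jar_medium: the middle-sized of three open steel mixer jars, black foot, black D handle on its +x side (roughly away from the robot), reaching 97 mm from the axis. Loose, upright, about 0.6 kg, 135 mm tall; round mouth 108 mm outside, 100 mm inside. Origin: centre of the underside; z up, rim at z = 135 mm.
- jar_small: the smallest of three open steel mixer jars, black foot, black D handle on its +x side (roughly away from the robot), reaching 87 mm from the axis. Loose, upright, about 0.45 kg, 105 mm tall; round mouth 88 mm outside, 80 mm inside. Origin: centre of the underside; z up, rim at z = 105 mm.
- lid_large: the largest of three round white lids, 136 mm across, right way up, 120 g. Origin: centre of its underside, z up (mm). Tapered plug, 92 mm across at z 0, 108 at z 14; flange z 14 to 18. Grip: upright collar in the middle, 54 mm outside, its hole 42 mm, z 18 to 40. Fits the large jar; fully home the flange lies on the rim, origin 151 mm above the jar's.
- lid_medium: the middle-sized of three round white lids, 116 mm across, right way up, 90 g. Origin: centre of its underside, z up (mm). Tapered plug, 72 mm across at z 0, 88 at z 14; flange z 14 to 18. Grip: round black knob in the middle, 34 mm across, z 18 to 44. Fits the medium jar; fully home the flange lies on the rim, origin 121 mm above the jar's.
- lid_small: the smallest of three round white lids, 96 mm across, right way up, 70 g. Origin: centre of its underside, z up (mm). Tapered plug, 52 mm across at z 0, 68 at z 14; flange z 14 to 18. Grip: round black knob in the middle, 34 mm across, z 18 to 44. Fits the small jar; fully home the flange lies on the rim, origin 91 mm above the jar's.
- filler_cap: small red cap for the hole in the large lid's collar, right way up, 30 g. Origin: centre of its underside, z up (mm). Tapered plug, 22 mm across at z 0, 34 at z 14; flange 54 mm across, z 14 to 18. Grip: round knob 28 mm across, z 18 to 40. Fully home the flange lies on the collar's top, origin 26 mm above the large lid's.
- tumbler: bystander: steel tumbler, 68 mm across the mouth, 90 mm tall, standing to the robot's left. Origin: centre of the underside.
- mug: bystander: blue mug, 76 mm across, 85 mm tall, standing to the robot's right. Origin: centre of the underside.
- bowl: bystander: small white bowl, 76 mm across, 34 mm tall, between and a little beyond the jars. Origin: centre of the underside.
Mind the look-alikes: they are no part of the job. Leave any blue or pink look-alike of the lid_small alone.

How it is judged:
By the outcome, as a careful person would: the job done as asked, in the order asked, and still so for the second after the job is handed in, with the robot touching nothing.
It also fails if it takes over 115 s, if anything falls off the work surface, if the arm or the gripper's body presses on something with over 40 N, if the wrist force passes 120 N, or if a joint passes its speed limit or range.

### The arm

A 6-joint arm with a two-finger parallel gripper is mounted at the origin on the work surface. World frame = base frame: x ahead of the robot, y to its left, z up, the work surface at z = 0. Lengths are in m, angles in rad, forces in N, time in s.
With the tool pointing down it reaches from about 0.35 to 0.875 m from the base axis. Payload 15.5 kg.
Tool frame: the origin (TCP) lies on the centre line of the jaws, within the pads' length; the fingertips stand 19 mm ahead of it and the grasp point (between the pads) is the TCP (nose_length is the z of the fingertips in the tool frame, in m); z points along the fingers, y is the line along which they close (so a half turn about z gives the same grasp; the last joint's range is limited). The gripper opens to 85 mm and grips with 20 to 120 N. Pads are 22 mm wide; open, the fingers measure 114 mm over their backs; the gripper's body (76 mm by 85 mm) begins 54 mm behind the grasp point. The pads swing forward as they close: fully open they stand 13 mm farther back than shut.
Start: joints at [1.19, 0.494, 1.345, -0, 1.302, -0.096], TCP at [0.176, 0.6, 0.214] pointing down, gripper open.
Joint ranges: [-2.91, 2.91], [-0.82, 2.16], [0.22, 2.67], [-1.22, 4.37], [0.12, 2.79], [-3.08, 3.08]. Speed limits (rad/s): [1.89, 1.89, 2.57, 3.01, 3.01, 3.01].

### API

Orientations are given as a rotation vector (axis times angle).
In Python, from bench import get_obs, read_camera, calibration, close_job, spot_in, regions_of, nose_length gives the robot as it stands.
- The arm moves only by the tool drive_tool, never from a script. Its arguments are lists of equal length, an entry for each row: "jaw": the finger opening in cm, from 0 to 8.54; "delta_pos": the shift along the tool's x, y, z in cm, a list of three; "roll": the turn about the tool's z in degrees. A call has 1 to 20 rows; each row is the pose to reach, as a shift and turn from the pose commanded when the call began, along the tool's axes at that moment; what a row does not reach only later rows make up. A row lasts 1/12 s, in which the tool goes at most 41.7 mm and 7.16 degrees, less where a joint would pass 70% of its speed; a pose out of reach is approached as far as the arm can. A call with a gripper value outside its range is refused whole. The fingers move at their own pace and stop on an object; the grip force is fixed at half the most. Time passes only in rows, so rows that repeat a pose let the fingers close. It gives the time, the measured TCP pose, the force, the opening and the grip force at its end, in the units of the state.
- get_obs(): the state, without advancing time (a new reading comes with each control period).
- read_camera(name): name is "scene" or "side" or "wrist"; returns (picture, depth): 400x640x3 uint8, red, green, blue; 400x640 float32, m along the optical axis (not along the pixel's ray), 0 where there is no reading.
- calibration(name): a dict with "camera_matrix" (3x3 intrinsics, pixels), "R" (3x3) and "t" (3): a world point X has camera coordinates R X + t; the wrist camera has in their place "tool_from_camera" (4x4, takes a point from camera to tool coordinates, whose origin is the TCP and whose axes are the flange's). Camera axes: x right, y down, z forward; pixel columns grow to the right and rows downward; lengths in m; the calibration is good to about 2 mm. A picture is of the moment at which its call begins: read the wrist's pose just before it. calibration takes no time and is no camera call.
- close_job(): hands the job in; it is judged then, once.
Trained networks look in the newest picture that a camera, given by its name, has taken for a name from the list of things; names that differ only in an ending like _2 or _b are one class to them, and where a whole thing is asked for, a point or a joint stands for the part that bears it (a point fixed in the world has none). Each returns a list of dicts, best first, with "confidence" (0 to 1); they miss things now and then, are a little off and sometimes report something else, mostly with a low value. They report only what shows in the picture. A call takes as long as a camera call. They do not tell look-alikes from the thing itself.
- spot_in(label, camera): "uv" ([column, row] in pixels, amid what is visible of it).
- regions_of(label, camera): "pixels" (400x640 bool, what is visible of it) and "uv" ([column, row] in pixels, amid what is visible of it).
The state is a dict: "time_s": time; "joints": joint angles; "qd": joint speeds; "joint_torque": joint torques, N m; "tool_pos": TCP position; "tcp_rot": TCP orientation; "contact_force": force on the tool from outside, world axes, zero at the start; "wrist_torque": the same for the moment, N m; "finger_gap": finger opening in m; "grip_force": force on a finger pad.
Only numpy, scipy, OpenCV 4.12 (cv2) and the standard library are available. Lean on these libraries where they do the work, as an engineer would, in place of code of your own. Each camera call takes 0.05 s, during which the arm holds its last target. There are 200 camera calls.

## Working session

There is one attempt and no reset: what is moved stays moved. The work goes in short steps, Python scripts to look and compute and a tool call to move; the robot and the scene stay as the last step left them, time stands still between calls to the robot, and variables do not carry over. Pictures are saved under pics/ and viewed, at most 14 in all, crops included, and the job is handed in when it is done.

Besides the shell and the picture viewer there is one more tool, called after "Emit:" in YAML: its name, and indented under it one key for each argument. drive_tool: Moves the arm, as the interface text tells. Its arguments: {"type":"object","properties":{"jaw":{"type":"array"},"delta_pos":{"type":"array"},"roll":{"type":"array"}},"required":["jaw","delta_pos","roll"]}

```bash
mkdir -p pics; ls
cat > h.py <<'E'
import numpy as np, cv2
from scipy.spatial.transform import Rotation as Ro
from bench import *
def save(p,n): cv2.imwrite('pics/'+n,p[...,::-1])
def cloud(name,d,obs=None):
    c=calibration(name);K=np.array(c['camera_matrix'])
    v,u=np.mgrid[:400,:640]
    P=np.stack([(u-K[0,2])/K[0,0]*d,(v-K[1,2])/K[1,1]*d,d],-1)
    if name=='wrist':
        T=np.array(c['tool_from_camera']);P=P@T[:3,:3].T+T[:3,3]
        return P@Ro.from_rotvec(obs['tcp_rot']).as_matrix().T+obs['tool_pos']
    return (P-np.array(c['t']))@np.array(c['R'])
E
python3 - <<'E'
from h import *
o=get_obs();print({k:np.round(v,3) for k,v in o.items()},nose_length)
print(np.round(Ro.from_rotvec(o['tcp_rot']).as_matrix(),3))
L=['jar_large','jar_medium','jar_small','lid_large','lid_medium','lid_small','filler_cap','tumbler','mug','bowl']
for cam in ['scene','side']:
    p,d=read_camera(cam);save(p,cam+'1.png');W=cloud(cam,d);np.savez(cam+'1.npz',p=p,d=d,W=W)
    for l in L:
        for r in regions_of(l,cam)[:4]:
            m=r['pixels']&(d>0);w=W[m]
            if len(w): print(cam,l,round(r['confidence'],2),np.round(r['uv']),m.sum(),'med',np.round(np.median(w,0),3),'lo',np.round(np.percentile(w,2,axis=0),3),'hi',np.round(np.percentile(w,98,axis=0),3))
E
```

```text
pics
{'time_s': np.float64(0.0), 'joints': array([ 1.19 ,  0.494,  1.346, -0.   ,  1.302, -0.095]), 'qd': array([ 0.001, -0.003,  0.001, -0.001, -0.001, -0.001]), 'joint_torque': array([ 0.0000e+00, -8.8215e+01, -3.8386e+01, -0.0000e+00,  1.0000e-02,
        0.0000e+00]), 'tool_pos': array([0.176, 0.599, 0.214]), 'tcp_rot': array([-4.470e-01, -3.109e+00,  2.000e-03]), 'contact_force': array([ 0.579, -0.942, -0.074]), 'wrist_torque': array([-0.03 ,  0.024, -0.012]), 'grip_force': np.float64(0.0), 'finger_gap': np.float64(0.085)} 0.019
[[-0.959  0.282 -0.   ]
 [ 0.282  0.959 -0.001]
 [ 0.    -0.001 -1.   ]]
scene jar_medium 0.74 [297. 233.] 3641 med [ 0.674 -0.005  0.1  ] lo [ 0.59  -0.058  0.009] hi [0.737 0.042 0.136]
scene jar_small 0.6 [446. 258.] 2753 med [0.652 0.283 0.081] lo [0.585 0.242 0.008] hi [0.71  0.32  0.107]
scene lid_large 0.62 [432. 211.] 1428 med [0.424 0.267 0.02 ] lo [0.349 0.206 0.002] hi [0.474 0.331 0.041]
scene lid_medium 0.91 [352. 211.] 1038 med [0.469 0.08  0.02 ] lo [0.409 0.027 0.017] hi [0.513 0.129 0.046]
scene lid_small 0.92 [298. 174.] 483 med [ 0.339
[... 2127 characters left out ...]
 [ 0.222 -0.324  0.014] hi [ 0.306 -0.239  0.043]
side lid_small 0.82 [248. 246.] 813 med [ 0.329 -0.128  0.017] lo [ 0.285 -0.162  0.014] hi [ 0.369 -0.083  0.044]
side filler_cap 0.59 [297. 230.] 246 med [ 0.447 -0.09   0.019] lo [ 0.426 -0.106  0.014] hi [ 0.47  -0.067  0.04 ]
side tumbler 0.82 [253. 134.] 516 med [0.341 0.377 0.061] lo [ 0.311  0.365 -0.   ] hi [0.368 0.432 0.088]
side mug 0.87 [271. 353.] 2582 med [ 0.373 -0.439  0.048] lo [ 0.335 -0.46   0.001] hi [ 0.43  -0.387  0.084]
side mug 0.55 [339. 140.] 1023 med [0.628 0.256 0.074] lo [0.585 0.236 0.003] hi [0.704 0.32  0.104]
side bowl 0.22 [341. 138.] 1045 med [0.629 0.256 0.074] lo [0.584 0.236 0.004] hi [0.705 0.321 0.104]
```

View pics/scene1.png

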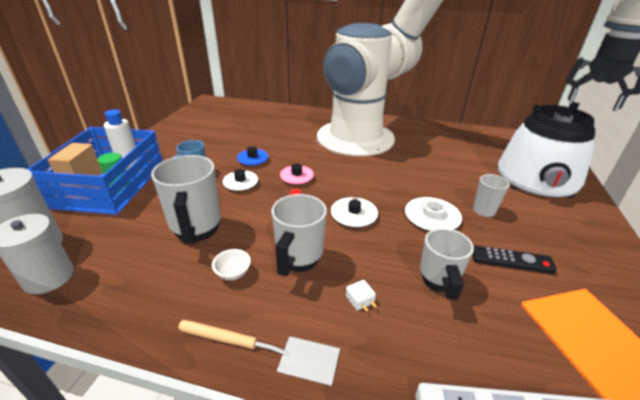

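View pics/side1.png

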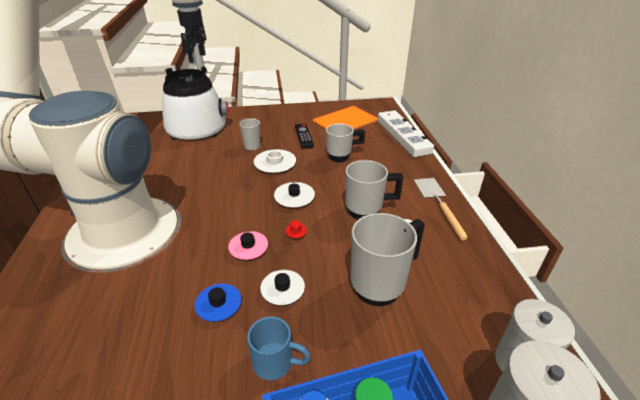

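Scene view: the small-lid candidates are white (240,180), blue (252,157) and pink (297,175). In the side view they are white (283,287), blue (218,301) and pink (248,245). I choose the white one. The other items in the side view are the cap at (296,230), large lid (275,160, collar), medium lid (294,194), and the jars at (380,255), (366,188) and (340,140). Next I'll fit circles to these and crop the chosen lid.

```bash
cat >> h.py <<'E'
from scipy.optimize import least_squares
def fit(W,c0,zlo,zhi,R,edge,win):
    """edge: keep outermost point per angular bin about c0 (disc) or all (thin rim)"""
    q=W[(W[...,2]>zlo)&(W[...,2]<zhi)&(np.hypot(W[...,0]-c0[0],W[...,1]-c0[1])<win)][:,:]
    c=np.array(c0,float)
    for _ in range(6):
        r=np.hypot(*(q[:,:2]-c).T)
        if edge:
            a=((np.arctan2(*(q[:,:2]-c).T[::-1])+np.pi)/(2*np.pi)*48).astype(int)
            s=np.array([q[a==k][np.argmax(r[a==k])] for k in np.unique(a)])
        else: s=q[abs(r-R)<.012]
        c=least_squares(lambda c:np.hypot(*(s[:,:2]-c).T)-R,c,loss='soft_l1',f_scale=.001).x
    e=np.hypot(*(s[:,:2]-c).T)-R
    return c,len(s),np.sqrt(np.median(e**2)),np.median(q[:,2])
E
cat > items.py <<'E'
S={'lid_large':((.412,.265),.010,.026,.068,1,.09),'lid_medium':((.46,.076),.010,.026,.058,1,.08),'lid_small':((.403,-.26),.010,.026,.048,1,.065),
'filler_cap':((.448,-.086),.010,.026,.027,1,.035),'cap_knob':((.448,-.086),.034,.046,.014,1,.03),
'kn_med':((.46,.076),.036,.05,.017,1,.03),'kn_sm':((.403,-.26),.036,.05,.017,1,.03),'collar':((.412,.265),.034,.046,.027,1,.04),
'jar_large':((.612,-.28),.158,.172,.062,0,.075),'jar_medium':((.645,-.005),.128,.142,.052,0,.065),'jar_small':((.63,.28),.098,.112,.042,0,.055)}
E
python3 - <<'E'
from h import *; from items import S
for cam in ['scene','side']:
    z=np.load(cam+'1.npz');W=z['W'].copy();W[z['d']==0]=9
    for k,a in S.items():
        try:
            c,n,e,h=fit(W,*a);print(cam,k,np.round(c,4),n,round(e*1e3,1),round(h,4))
        except Exception as x: print(cam,k,x)
p=np.load('side1.npz')['p'];save(cv2.resize(p[200:340,180:360],None,fx=4,fy=4,interpolation=2),'crop1.png')
print(calibration('wrist'))
E
```

```text
scene lid_large [0.4119 0.2687] 48 0.7 0.0194
scene lid_medium [0.4581 0.0773] 48 0.7 0.0194
scene lid_small [ 0.4021 -0.2574] 43 1.0 0.0193
scene filler_cap [ 0.4511 -0.0795] 2 0.0 0.0191
scene cap_knob [ 0.4464 -0.0788] 32 2.5 0.0411
scene kn_med [0.4587 0.0771] 46 1.4 0.045
scene kn_sm [ 0.4021 -0.2566] 44 1.6 0.0449
scene collar [0.413  0.2687] 48 1.4 0.0397
scene jar_large [ 0.6101 -0.2766] 560 1.0 0.1636
scene jar_medium [ 0.6416 -0.0087] 535 1.0 0.1339
scene jar_small [0.6259 0.2812] 494 0.8 0.1045
side lid_large [0.4118 0.2661] 48 1.3 0.0166
side lid_medium [0.4577 0.0743] 48 1.2 0.0166
side lid_small [ 0.4013 -0.2601] 48 0.6 0.0166
side filler_cap [ 0.4475 -0.0808] 38 1.4 0.0168
side cap_knob [ 0.4478 -0.0819] 41 2.0 0.0381
side kn_med [0.4573 0.0741] 41 1.7 0.0422
side kn_sm [ 0.4007 -0.2603] 47 1.1 0.0424
side collar [0.4121 0.2647] 42 2.6 0.0375
side jar_large [ 0.6083 -0.2807] 496 1.0 0.1626
side jar_medium [ 0.6399 -0.0126] 238 1.0 0.1323
side jar_small [0.6245 0.2785] 121 1.3 0.1023
{'camera_matrix': array([[311.99988816,   0.        , 320.37338143],
       [  0.        , 311.99988816, 199.72924386],
       [  0.        ,   0.        ,   1.        ]]), 'tool_from_camera': array([[ 1.28404685e-03, -9.53508695e-01, -3.01362771e-01,
         7.61120479e-02],
       [ 9.99999162e-01,  1.27331470e-03,  2.32043043e-04,
         2.36574246e-04],
       [ 1.62474586e-04, -3.01362817e-01,  9.53509531e-01,
        -1.58942247e-01],
       [ 0.00000000e+00,  0.00000000e+00,  0.00000000e+00,
         1.00000000e+00]])}
```

View pics/crop1.png

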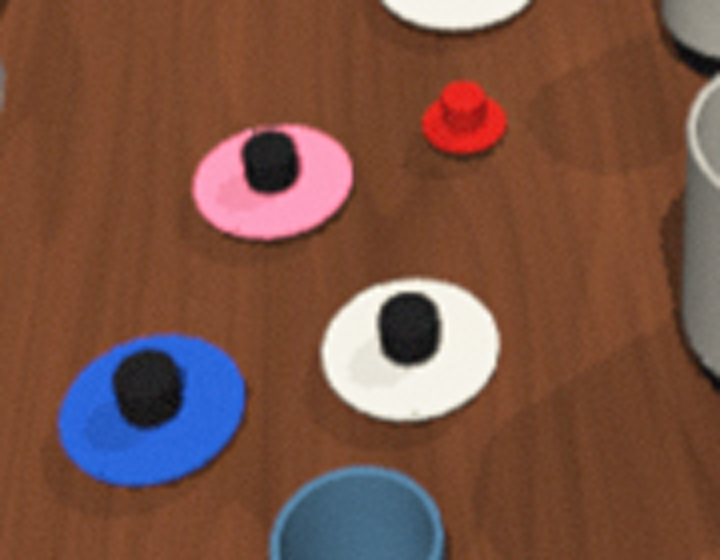

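The crop confirms the white lid with a black knob (crop 410,340). Blue (150,410) and pink (272,180) are decoys, and the red cap is at (463,120). Moving above the large lid.

Emit:
drive_tool:
  jaw: [8.5,8.5,8.5,8.5,8.5,8.5,8.5,8.5,8.5,8.5,8.5,8.5,8.5,8.5,8.5,8.5]
  delta_pos:
    - [0,0,-3]
    - [-2,-1.5,-3]
    - [-4.5,-3.5,-3]
    - [-7.5,-6,-3]
    - [-10.5,-8.3,-3]
    - [-13.5,-10.6,-3]
    - [-16.5,-13,-3]
    - [-19.5,-15.3,-3]
    - [-22.5,-17.7,-3]
    - [-25.5,-20,-3]
    - [-28,-22,-3]
    - [-30,-23.6,-3]
    - [-31.3,-24.7,-3]
    - [-32,-25.2,-3]
    - [-32,-25.2,-3]
    - [-32,-25.2,-3]
  roll: [0,0,0,-3,-6,-9,-12,-14,-16,-16.4,-16.4,-16.4,-16.4,-16.4,-16.4,-16.4]

```text
time_s: 2.43
tool_pos: [0.412, 0.268, 0.2444]
tcp_rot: [-0.0, -3.141, -0.0]
contact_force: [0.5, 0.2, -0.9]
finger_gap: 0.0849
grip_force: 0.0
```

```bash
cat > look.py <<'E'
import sys
from h import *; from items import S
o=get_obs();p,d=read_camera('wrist');W=cloud('wrist',d,o);W[d==0]=9
if len(sys.argv)>2: save(p,sys.argv[2])
R=Ro.from_rotvec(o['tcp_rot']).as_matrix()
print('t',o['time_s'],'tcp',np.round(o['tool_pos'],4),'yaw_x',np.degrees(np.arctan2(R[1,0],R[0,0])).round(2),'down',R[:,2].round(3),'j',np.round(o['joints'],2))
for k in sys.argv[1].split(','):
    try:
        c,n,e,h=fit(W,*S[k]);print(k,np.round(c,4),n,round(e*1e3,1),round(h,4),'tool delta cm',np.round(100*R.T@(np.r_[c,o['tool_pos'][2]]-o['tool_pos']),2))
    except Exception as x: print(k,x)
E
python3 look.py lid_large,collar,lid_medium,kn_med,jar_small,jar_medium w1.png
```

```text
t 2.4333 tcp [0.412  0.268  0.2444] yaw_x 179.99 down [-0.  0. -1.] j [ 0.45  0.27  1.62  0.    1.25 -1.12]
lid_large [0.4115 0.2672] 48 0.5 0.0173 tool delta cm [ 0.05 -0.08 -0.  ]
collar [0.4114 0.2673] 48 0.6 0.039 tool delta cm [ 0.06 -0.07 -0.  ]
lid_medium [0.4576 0.0759] 48 0.4 0.0174 tool delta cm [-4.560e+00 -1.922e+01 -1.000e-02]
kn_med [0.4575 0.0763] 48 0.7 0.0431 tool delta cm [-4.550e+00 -1.917e+01 -1.000e-02]
jar_small [0.6233 0.2802] 509 0.8 0.1035 tool delta cm [-21.13   1.22  -0.  ]
jar_medium [ 0.6391 -0.0083] 321 0.9 0.1336 tool delta cm [-2.272e+01 -2.762e+01 -1.000e-02]
```

Emit:
drive_tool:
  jaw: [8.5,8.5,8.5,8.5,8.5,8.5,8.5,8.5,8.5,8.5,4,4,4,4,4,4,4,4]
  delta_pos:
    - [0.06,-0.08,2]
    - [0.06,-0.08,5]
    - [0.06,-0.08,8]
    - [0.06,-0.08,11]
    - [0.06,-0.08,14]
    - [0.06,-0.08,17]
    - [0.06,-0.08,19]
    - [0.06,-0.08,20]
    - [0.06,-0.08,20.4]
    - [0.06,-0.08,20.4]
    - [0.06,-0.08,20.4]
    - [0.06,-0.08,20.4]
    - [0.06,-0.08,20.4]
    - [0.06,-0.08,20.4]
    - [0.06,-0.08,20.4]
    - [0.06,-0.08,20.4]
    - [0.06,-0.08,20.4]
    - [0.06,-0.08,20.4]
  roll: [0,0,0,0,0,0,0,0,0,0,0,0,0,0,0,0,0,0]

```text
time_s: 3.98
tool_pos: [0.4116, 0.2668, 0.0404]
tcp_rot: [-0.001, 3.142, 0.0]
contact_force: [-1.0, 0.3, 1.0]
finger_gap: 0.0398
grip_force: 0.0
```

Run:
```python
from h import *
o=get_obs();p,d=read_camera('wrist');q,e=read_camera('side')
save(np.vstack([cv2.resize(p,(480,300)),cv2.resize(q[120:220,200:360],(480,300),interpolation=2)]),'g1.png');print(o['finger_gap'],o['grip_force'])
```

```text
0.03980873904963953 0.0
```

View pics/g1.png

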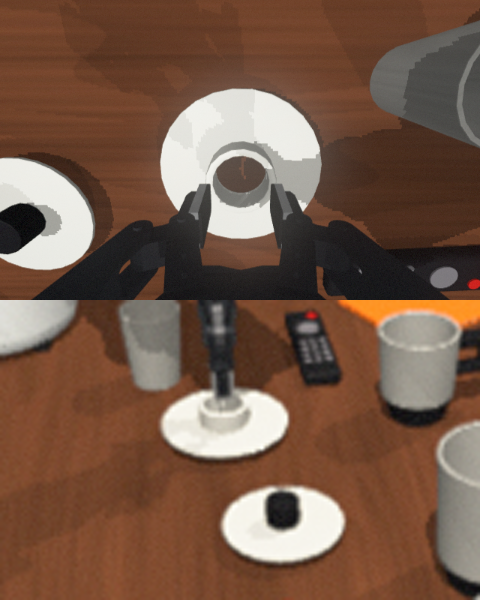

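Run:
```python
from h import *
o=get_obs();c=calibration('wrist');K=c['camera_matrix'];T=np.linalg.inv(c['tool_from_camera'])
for y in (-.02,.02):
  for z in (-.013,0,.01,.019):
    X=T@[0,y,z,1];u=K@X[:3]/X[2];print(y,z,np.round(u[:2]*.75),round(X[2],3))
p,d=read_camera('wrist');W=cloud('wrist',d,o);W[d==0]=9
# near finger tips: columns of pads
b=p.astype(int).sum(-1)
for (u0,u1) in ((262,282),(358,378)):
    for v in range(236,300,8):
        s=W[v,u0:u1];print(u0,v,np.round(np.median(s,0),3),p[v,(u0+u1)//2])
```

```text
-0.02 -0.013 [211. 191.] 0.162
-0.02 0 [213. 183.] 0.174
-0.02 0.01 [215. 177.] 0.184
-0.02 0.019 [216. 173.] 0.193
0.02 -0.013 [269. 191.] 0.162
0.02 0 [267. 183.] 0.174
0.02 0.01 [266. 177.] 0.184
0.02 0.019 [265. 173.] 0.193
262 236 [0.417 0.236 0.018] [237 236 231]
262 244 [0.422 0.235 0.018] [219 217 210]
262 252 [0.402 0.244 0.07 ] [112 112 111]
262 260 [0.402 0.245 0.077] [67 65 62]
262 268 [0.402 0.247 0.084] [66 66 60]
262 276 [0.404 0.247 0.087] [60 57 56]
262 284 [0.407 0.247 0.088] [62 59 56]
262 292 [0.41  0.247 0.089] [58 56 54]
358 236 [0.412 0.295 0.038] [156 153 146]
358 244 [0.418 0.296 0.038] [149 151 144]
358 252 [0.402 0.289 0.07 ] [104 103 103]
358 260 [0.402 0.288 0.077] [62 59 58]
358 268 [0.403 0.287 0.082] [59 56 55]
358 276 [0.406 0.287 0.083] [59 58 56]
358 284 [0.41  0.287 0.084] [62 57 58]
358 292 [0.413 0.287 0.084] [54 53 52]
```

Run:
```python
from h import *
for cam in ('side','scene'):
    p,d=read_camera(cam);W=cloud(cam,d);W[d==0]=9
    m=(abs(W[...,0]-.411)<.03)&(abs(W[...,1]-.267)<.055)&(p.max(-1)<130)
    for y0 in np.arange(.22,.32,.01):
        s=W[m&(abs(W[...,1]-y0)<.005)&(W[...,2]>.025)]
        if len(s): print(cam,round(y0,3),len(s),'zmin pct',np.round(np.percentile(s[:,2],[1,5,20,50]),3),'x',np.median(s[:,0]).round(3))
print(get_obs()['time_s'])
```

```text
side 0.22 100 zmin pct [0.105 0.109 0.151 0.248] x 0.411
side 0.23 325 zmin pct [0.07  0.081 0.176 0.205] x 0.412
side 0.24 206 zmin pct [0.065 0.075 0.132 0.199] x 0.411
side 0.25 51 zmin pct [0.139 0.148 0.153 0.161] x 0.4
side 0.26 3 zmin pct [0.162 0.162 0.163 0.164] x 0.401
side 0.27 11 zmin pct [0.156 0.156 0.157 0.159] x 0.426
side 0.28 5 zmin pct [0.135 0.138 0.15  0.16 ] x 0.396
scene 0.22 136 zmin pct [0.107 0.112 0.125 0.153] x 0.421
scene 0.23 167 zmin pct [0.094 0.106 0.116 0.177] x 0.42
scene 0.24 302 zmin pct [0.071 0.081 0.112 0.169] x 0.424
scene 0.25 143 zmin pct [0.082 0.098 0.129 0.154] x 0.428
scene 0.26 76 zmin pct [0.131 0.134 0.142 0.159] x 0.423
scene 0.27 78 zmin pct [0.133 0.135 0.142 0.155] x 0.422
scene 0.28 86 zmin pct [0.131 0.133 0.14  0.155] x 0.426
scene 0.29 201 zmin pct [0.062 0.073 0.099 0.145] x 0.425
scene 0.3 205 zmin pct [0.07  0.077 0.106 0.168] x 0.423
scene 0.31 142 zmin pct [0.104 0.108 0.115 0.157] x 0.421
4.2333
```

The real fingertips sit about 24 mm behind the reported TCP: z is about 0.064 with the TCP reading 0.040, and all three cameras agree. They closed above the collar, so I'll open, go 4.2 cm lower and close again.

Emit:
drive_tool:
  jaw: [8.5,8.5,8.5,8.5,8.5,8.5,8.5,8.5,8.5,8.5,8.5,8.5,4,4,4,4,4,4,4,4]
  delta_pos:
    - [0,0,0]
    - [0,0,0]
    - [0,0,0]
    - [0,0,0]
    - [0,0,0]
    - [0,0,1]
    - [0,0,2]
    - [0,0,3]
    - [0,0,3.7]
    - [0,0,4.2]
    - [0,0,4.2]
    - [0,0,4.2]
    - [0,0,4.2]
    - [0,0,4.2]
    - [0,0,4.2]
    - [0,0,4.2]
    - [0,0,4.2]
    - [0,0,4.2]
    - [0,0,4.2]
    - [0,0,4.2]
  roll: [0,0,0,0,0,0,0,0,0,0,0,0,0,0,0,0,0,0,0,0]

```text
time_s: 5.9
tool_pos: [0.4118, 0.267, -0.0009]
tcp_rot: [-0.001, 3.141, 0.001]
contact_force: [-1.5, -0.8, 12.4]
finger_gap: 0.0519
grip_force: 60.2
```

Emit:
drive_tool:
  jaw: [4,4,4,4,4,4,4,4,4,4,4,4,4]
  delta_pos:
    - [0,0,-1]
    - [0,0,-2.5]
    - [0,0,-4.5]
    - [0,0,-7]
    - [0,0,-9.5]
    - [0,0,-12]
    - [0,0,-14.5]
    - [0,0,-17]
    - [0,0,-19.5]
    - [0,0,-21.5]
    - [0,0,-22.5]
    - [0,0,-23]
    - [0,0,-23]
  roll: [0,0,0,0,0,0,0,0,0,0,0,0,0]

```text
time_s: 6.98
tool_pos: [0.4118, 0.267, 0.2297]
tcp_rot: [-0.001, 3.14, 0.001]
contact_force: [1.1, -0.0, -0.7]
finger_gap: 0.0517
grip_force: 63.2
```

Run:
```python
from h import *
o=get_obs();p,d=read_camera('wrist');W=cloud('wrist',d,o);save(p,'w2.png')
R=regions_of('lid_large','wrist')
print(o['tool_pos'],o['finger_gap'],o['grip_force'],o['contact_force'])
z=W[...,2];m=(z>.10)&(z<.27)&(p.min(-1)>120)&(d>0)
q=W[m];h,e=np.histogram(q[:,2],bins=np.arange(.1,.27,.005));print([(round(a,3),b) for a,b in zip(e,h) if b>100])
# flange plane
f=q[q[:,2]<np.median(q[:,2])+.006];A=np.c_[f[:,:2]-f[:,:2].mean(0),np.ones(len(f))];print(np.linalg.lstsq(A,f[:,2],rcond=None)[0],f.min(0),f.max(0))
```

```text
[0.4117852  0.26698469 0.2296924 ] 0.051727639810154075 63.232558742165565 [ 1.13077634 -0.01764093 -0.68778009]
[(np.float64(0.13), np.int64(253)), (np.float64(0.245), np.int64(31752)), (np.float64(0.25), np.int64(245)), (np.float64(0.255), np.int64(255)), (np.float64(0.26), np.int64(260))]
[-0.10115198  0.11752821  0.24667584] [ 0.3443786  -0.06429542  0.10009241] [0.64152796 0.33462084 0.25373488]
```

View pics/w2.png

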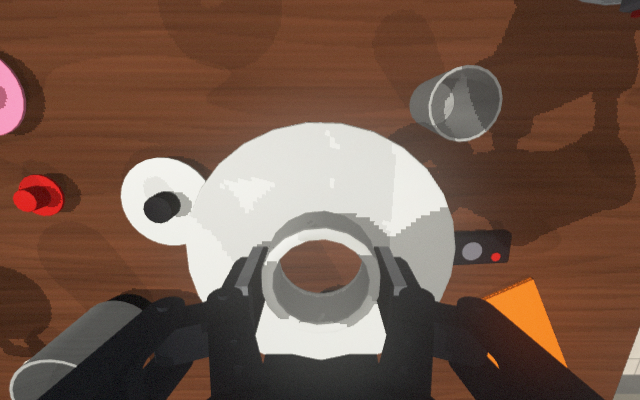

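Large lid is held level, with its underside at the reported TCP height. Carrying it to the large jar.

Emit:
drive_tool:
  jaw: [4,4,4,4,4,4,4,4,4,4,4,4,4,4,4,4,4,4,4,4]
  delta_pos:
    - [-0.3,-0.9,-1]
    - [-1,-2.7,-2]
    - [-2,-5.4,-3]
    - [-3.2,-8.9,-3]
    - [-4.4,-12.4,-3]
    - [-5.7,-15.9,-3]
    - [-7,-19.4,-3]
    - [-8.2,-22.9,-3]
    - [-9.5,-26.4,-3]
    - [-10.8,-29.9,-3]
    - [-12,-33.4,-3]
    - [-13.3,-36.9,-3]
    - [-14.5,-40.4,-3]
    - [-15.8,-43.9,-3]
    - [-17,-47.3,-3]
    - [-18.2,-50.5,-3]
    - [-19,-52.9,-3]
    - [-19.5,-54.2,-3]
    - [-19.6,-54.5,-3]
    - [-19.6,-54.5,-3]
  roll: [0,0,0,0,0,0,0,0,0,0,0,0,0,0,0,0,0,0,0,0]

```text
time_s: 8.75
tool_pos: [0.6072, -0.2791, 0.2576]
tcp_rot: [-0.001, -3.14, -0.001]
contact_force: [-0.4, 0.7, -1.4]
finger_gap: 0.0517
grip_force: 63.3
```

Emit:
drive_tool:
  jaw: [4,4,4]
  delta_pos:
    - [0,0,0]
    - [0,0,0]
    - [0,0,0]
  roll: [0,0,0]

```text
time_s: 9.0
tool_pos: [0.6075, -0.2771, 0.2586]
tcp_rot: [0.002, -3.141, -0.0]
contact_force: [-0.3, 1.3, -0.9]
finger_gap: 0.0519
grip_force: 63.2
```

```bash
python3 look.py jar_large,filler_cap,cap_knob,lid_small,kn_sm w3.png
```

```text
t 9.0 tcp [ 0.6075 -0.2771  0.2586] yaw_x -179.92 down [-0.  0. -1.] j [-0.52  0.52  1.17  0.    1.45 -2.09]
jar_large [ 0.6078 -0.2795] 529 0.8 0.1635 tool delta cm [-0.03 -0.24 -0.  ]
filler_cap [ 0.4477 -0.0813] 45 0.5 0.0173 tool delta cm [1.596e+01 1.960e+01 1.000e-02]
cap_knob [ 0.4476 -0.0817] 48 0.5 0.0391 tool delta cm [1.597e+01 1.956e+01 1.000e-02]
lid_small [ 0.4012 -0.2602] 18 0.1 0.0174 tool delta cm [20.63  1.72  0.  ]
kn_sm too many indices for array: array is 1-dimensional, but 2 were indexed
```

Emit:
drive_tool:
  jaw: [4,4,4,4,4,4,4,4,4,4,4,4,4]
  delta_pos:
    - [0,-0.15,1]
    - [-0.05,-0.15,3]
    - [-0.05,-0.15,5]
    - [-0.05,-0.15,7]
    - [-0.05,-0.15,8.5]
    - [-0.05,-0.15,9.3]
    - [-0.05,-0.15,9.8]
    - [-0.05,-0.15,10.2]
    - [-0.05,-0.15,10.5]
    - [-0.05,-0.15,10.7]
    - [-0.05,-0.15,10.8]
    - [-0.05,-0.15,10.8]
    - [-0.05,-0.15,10.8]
  roll: [0,0,0,0,0,0,0,0,0,0,0,0,0]

```text
time_s: 10.13
tool_pos: [0.6085, -0.2797, 0.1508]
tcp_rot: [-0.001, 3.141, -0.0]
contact_force: [0.3, 0.2, -0.8]
finger_gap: 0.0517
grip_force: 63.2
```

Emit:
drive_tool:
  jaw: [4,4,4,4,4]
  delta_pos:
    - [0,0,0.1]
    - [0,0,0.15]
    - [0,0,0.2]
    - [0,0,0.2]
    - [0,0,0.2]
  roll: [0,0,0,0,0]

```text
time_s: 10.55
tool_pos: [0.6088, -0.2798, 0.1504]
tcp_rot: [-0.001, 3.14, -0.002]
contact_force: [-6.0, 3.7, 20.8]
finger_gap: 0.0517
grip_force: 65.4
```

Emit:
drive_tool:
  jaw: [8.5,8.5,8.5,8.5,8.5,8.5,8.5,8.5,8.5,8.5,8.5,8.5,8.5,8.5]
  delta_pos:
    - [0,0,-0.1]
    - [0,0,-0.1]
    - [0,0,-0.1]
    - [0,0,-0.1]
    - [0,0,-0.1]
    - [0,0,-0.5]
    - [0,0,-1.5]
    - [0,0,-3]
    - [0,0,-5]
    - [0,0,-7]
    - [0,0,-9]
    - [0,0,-10.5]
    - [0,0,-11]
    - [0,0,-11]
  roll: [0,0,0,0,0,0,0,0,0,0,0,0,0,0]

```text
time_s: 11.72
tool_pos: [0.6089, -0.2799, 0.2603]
tcp_rot: [-0.001, 3.139, -0.002]
contact_force: [0.0, -0.4, -0.8]
finger_gap: 0.0851
grip_force: 0.0
```

```bash
cat >> items.py <<'E'
def pl(W,c,r0,r1,z0,z1):
    import numpy as np
    r=np.hypot(W[...,0]-c[0],W[...,1]-c[1]);q=W[(r>r0)&(r<r1)&(W[...,2]>z0)&(W[...,2]<z1)]
    A=np.c_[q[:,:2]-c,np.ones(len(q))];s=np.linalg.lstsq(A,q[:,2],rcond=None)[0];return s.round(4),len(q)
S['on_large']=((.608,-.279),.16,.176,.068,1,.085);S['col_on']=((.608,-.279),.182,.198,.027,1,.04)
S['on_medium']=((.64,-.009),.13,.146,.058,1,.075);S['on_small']=((.624,.28),.1,.116,.048,1,.06)
E
cat > chk.py <<'E'
import sys
from h import *;from items import *
k,r0,r1=sys.argv[1],float(sys.argv[2]),float(sys.argv[3]);a=S[k]
for cam in sys.argv[4:]:
    o=get_obs();p,d=read_camera(cam);W=cloud(cam,d,o);W[d==0]=9
    c,n,e,h=fit(W,*a);print(cam,c.round(4),n,'slope x,y,z',pl(W,c,r0,r1,a[1]-.01,a[2]+.01))
    if cam=='side':save(p,k+'.png')
E
python3 chk.py on_large .032 .064 wrist side scene; python3 look.py col_on,cap_knob,kn_med
```

```text
wrist [ 0.6086 -0.2797] 48 slope x,y,z (array([-0.0002, -0.0004,  0.1685]), 12966)
side [ 0.6082 -0.2801] 48 slope x,y,z (array([0.0156, 0.0447, 0.167 ]), 1694)
scene [ 0.6092 -0.2771] 48 slope x,y,z (array([-0.0784, -0.0601,  0.1691]), 1226)
t 11.8667 tcp [ 0.6078 -0.2793  0.2573] yaw_x -179.98 down [-0.001  0.001 -1.   ] j [-0.52  0.53  1.17 -0.    1.45 -2.09]
col_on [ 0.6084 -0.2797] 48 0.5 0.19 tool delta cm [-0.05 -0.04 -0.  ]
cap_knob [ 0.4477 -0.0817] 48 0.6 0.0393 tool delta cm [16.01 19.77  0.04]
kn_med [0.4576 0.0746] 19 0.3 0.0405 tool delta cm [15.01 35.4   0.05]
```

Large lid home: flange at 0.1685 and level. Next is the medium lid.

Emit:
drive_tool:
  jaw: [8.5,8.5,8.5,8.5,8.5,8.5,8.5,8.5,8.5,8.5,8.5,8.5,8.5,8.5,8.5,8.5]
  delta_pos:
    - [0.5,1,0]
    - [1.3,3,0]
    - [2.5,6,0]
    - [3.9,9.2,0]
    - [5.3,12.4,0]
    - [6.6,15.6,0]
    - [8,18.8,1]
    - [9.3,22,2]
    - [10.7,25.2,3]
    - [12,28.4,4]
    - [13.4,31.5,5]
    - [14.4,33.8,6]
    - [14.9,35.1,7]
    - [15.1,35.5,8]
    - [15.1,35.5,8]
    - [15.1,35.5,8]
  roll: [0,0,0,0,0,0,0,0,0,0,0,0,0,0,0,0]

```text
time_s: 13.25
tool_pos: [0.4563, 0.0756, 0.1781]
tcp_rot: [0.002, -3.14, 0.0]
contact_force: [-0.3, -0.1, -0.3]
finger_gap: 0.0851
grip_force: 0.0
```

```bash
python3 look.py kn_med,lid_medium,jar_medium,jar_small
```

```text
t 13.25 tcp [0.4563 0.0756 0.1781] yaw_x -179.93 down [-0.001 -0.    -1.   ] j [ 0.04  0.31  1.78 -0.    1.05 -1.54]
kn_med [0.4573 0.0756] 48 0.5 0.0432 tool delta cm [-0.1 -0.  -0. ]
lid_medium [0.4576 0.0755] 48 0.4 0.0174 tool delta cm [-0.13 -0.01 -0.  ]
jar_medium [ 0.6389 -0.0108] 100 0.5 0.1311 tool delta cm [-18.25  -8.67  -0.03]
jar_small [0.6209 0.2783] 179 0.8 0.1036 tool delta cm [-16.48  20.25  -0.03]
```

Emit:
drive_tool:
  jaw: [8.5,8.5,8.5,8.5,8.5,8.5,8.5,8.5,8.5,8.5,2,2,2,2,2,2,2,2,2,2]
  delta_pos:
    - [0,0,2]
    - [0,0,5]
    - [0,0,8]
    - [0,0,11]
    - [0,0,14]
    - [0,0,16]
    - [0,0,17]
    - [0,0,17.5]
    - [0,0,17.6]
    - [0,0,17.6]
    - [0,0,17.6]
    - [0,0,17.6]
    - [0,0,17.6]
    - [0,0,17.6]
    - [0,0,17.6]
    - [0,0,17.6]
    - [0,0,17.6]
    - [0,0,17.6]
    - [0,0,17.6]
    - [0,0,17.6]
  roll: [0,0,0,0,0,0,0,0,0,0,0,0,0,0,0,0,0,0,0,0]

```text
time_s: 14.97
tool_pos: [0.4575, 0.0754, 0.0031]
tcp_rot: [-0.001, 3.14, 0.0]
contact_force: [-2.8, 0.0, 16.7]
finger_gap: 0.032
grip_force: 58.1
```

Emit:
drive_tool:
  jaw: [2,2,2,2,2,2,2,2,2,2,2,2,2,2,2,2,2,2,2,2]
  delta_pos:
    - [0,0,-1]
    - [0,0,-2.5]
    - [0,0,-5]
    - [0,0,-8]
    - [0,0,-11]
    - [0,0,-14]
    - [0,0,-17]
    - [-0.5,-0.2,-19]
    - [-1.5,-0.7,-20]
    - [-3.5,-1.7,-20]
    - [-6,-2.8,-20]
    - [-8.5,-4,-20]
    - [-11,-5.2,-20]
    - [-13.5,-6.4,-20]
    - [-15.5,-7.3,-20]
    - [-17,-8.1,-20]
    - [-17.9,-8.5,-20]
    - [-18.2,-8.6,-20]
    - [-18.2,-8.6,-20]
    - [-18.2,-8.6,-20]
  roll: [0,0,0,0,0,0,0,0,0,0,0,0,0,0,0,0,0,0,0,0]

```text
time_s: 16.63
tool_pos: [0.6383, -0.0101, 0.2023]
tcp_rot: [0.001, -3.141, -0.0]
contact_force: [-0.1, -0.0, -1.7]
finger_gap: 0.0318
grip_force: 60.1
```

```bash
python3 look.py jar_medium w4.png
python3 - <<'E'
from h import *
print(get_obs()['finger_gap'],get_obs()['grip_force'])
E
```

```text
t 16.6333 tcp [ 0.6383 -0.0101  0.2023] yaw_x -179.96 down [-0.001  0.    -1.   ] j [-0.11  0.52  1.32  0.    1.29 -1.68]
jar_medium [ 0.6402 -0.0109] 383 0.9 0.134 tool delta cm [-0.18 -0.08 -0.  ]
0.03183473018977138 60.07245557382703
```

View pics/w4.png

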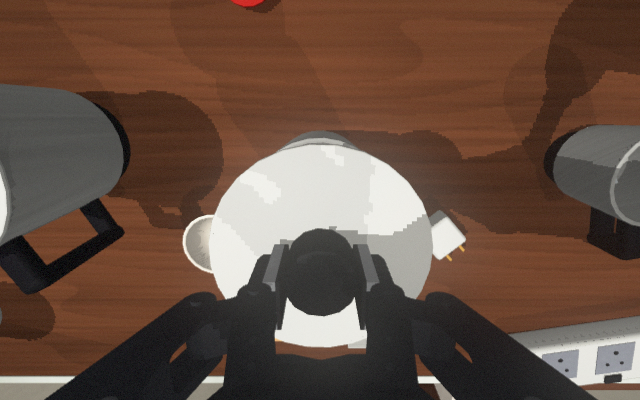

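The medium lid, centred at (322,245), is held level over the jar, whose rim peeks out at (320,138). Lowering and releasing.

Emit:
drive_tool:
  jaw: [2,2,2,2,2,2,2,2,2,2,2,2,2]
  delta_pos:
    - [-0.05,-0.05,0.5]
    - [-0.05,-0.05,1.5]
    - [-0.05,-0.05,3]
    - [-0.05,-0.05,4.5]
    - [-0.05,-0.05,6]
    - [-0.05,-0.05,6.8]
    - [-0.05,-0.05,7.3]
    - [-0.05,-0.05,7.6]
    - [-0.05,-0.05,7.8]
    - [-0.05,-0.05,7.9]
    - [-0.05,-0.05,8]
    - [-0.05,-0.05,8.1]
    - [-0.05,-0.05,8.1]
  roll: [0,0,0,0,0,0,0,0,0,0,0,0,0]

```text
time_s: 17.77
tool_pos: [0.6409, -0.0111, 0.1244]
tcp_rot: [-0.001, 3.138, -0.001]
contact_force: [-8.2, 0.8, 28.5]
finger_gap: 0.032
grip_force: 63.1
```

Emit:
drive_tool:
  jaw: [8.5,8.5,8.5,8.5,8.5,8.5,8.5,8.5,8.5,8.5,8.5,8.5,8.5,8.5,8.5,8.5]
  delta_pos:
    - [0,0,-0.1]
    - [0,0,-0.1]
    - [0,0,-0.1]
    - [0,0,-0.1]
    - [0,0,-0.1]
    - [0,0,-0.1]
    - [0,0,-0.5]
    - [0,0,-1.5]
    - [0,0,-3]
    - [0,0,-5]
    - [0,0,-7]
    - [0,0,-9]
    - [0,0,-11]
    - [0,0,-12.5]
    - [0,0,-13]
    - [0,0,-13]
  roll: [0,0,0,0,0,0,0,0,0,0,0,0,0,0,0,0]

```text
time_s: 19.1
tool_pos: [0.6404, -0.0111, 0.2533]
tcp_rot: [-0.001, 3.139, -0.001]
contact_force: [-0.0, 0.3, -0.4]
finger_gap: 0.0853
grip_force: 0.0
```

```bash
python3 chk.py on_medium .022 .054 wrist; python3 look.py jar_small
```

```text
wrist [ 0.6406 -0.011 ] 48 slope x,y,z (array([-0.0003, -0.0003,  0.1386]), 8794)
t 19.15 tcp [ 0.6398 -0.011   0.2518] yaw_x -179.97 down [ 0.001 -0.    -1.   ] j [-0.11  0.48  1.26 -0.    1.4  -1.68]
jar_small [0.6236 0.2785] 1277 0.9 0.1034 tool delta cm [ 1.600e+00  2.896e+01 -1.000e-02]
```

Emit:
drive_tool:
  jaw: [8.5,8.5,8.5,8.5,8.5,8.5,8.5,8.5,8.5,8.5,8.5,8.5,8.5,8.5,8.5,8.5]
  delta_pos:
    - [0.7,-0.7,0]
    - [2,-2.1,0]
    - [4,-4.2,0]
    - [6.2,-6.5,0]
    - [8.4,-8.8,0]
    - [10.6,-11.1,0]
    - [12.8,-13.4,0]
    - [15,-15.7,1]
    - [17.2,-18,2]
    - [19.4,-20.3,3]
    - [21.4,-22.4,4]
    - [22.8,-23.8,5]
    - [23.6,-24.6,6]
    - [23.9,-24.9,7]
    - [23.9,-24.9,7.4]
    - [23.9,-24.9,7.4]
  roll: [0,0,0,0,0,0,0,0,0,0,0,0,0,0,0,0]

```text
time_s: 20.53
tool_pos: [0.3996, -0.2596, 0.1762]
tcp_rot: [-0.001, -3.139, -0.003]
contact_force: [0.2, 0.7, 0.5]
finger_gap: 0.085
grip_force: 0.0
```

```bash
python3 look.py kn_sm,lid_small,cap_knob,filler_cap w5.png
```

```text
t 20.5333 tcp [ 0.3996 -0.2596  0.1762] yaw_x 179.98 down [-0.002  0.002 -1.   ] j [-0.7   0.34  1.75 -0.    1.06 -2.27]
kn_sm [ 0.4011 -0.2601] 48 0.6 0.0432 tool delta cm [-0.14 -0.04 -0.  ]
lid_small [ 0.4012 -0.2599] 48 0.4 0.0173 tool delta cm [-0.16 -0.02 -0.  ]
cap_knob [ 0.447  -0.0814] 48 0.5 0.0391 tool delta cm [-4.73 17.83  0.02]
filler_cap [ 0.4472 -0.081 ] 41 0.5 0.0174 tool delta cm [-4.75 17.86  0.02]
```

View pics/w5.png

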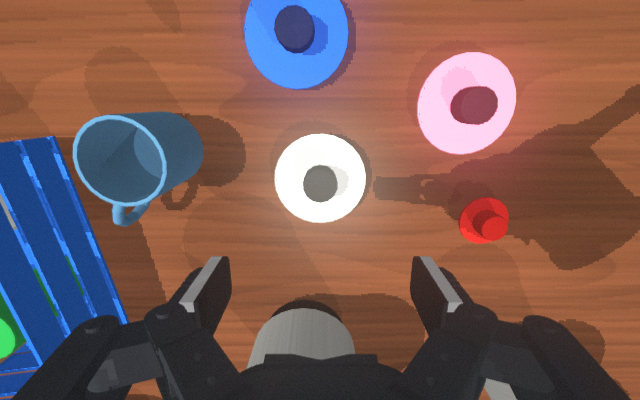

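The white lid (320,178) is directly below. Blue (297,40), pink (467,103) and the mug (138,155) are clear of the fingers. Gripping.

Emit:
drive_tool:
  jaw: [8.5,8.5,8.5,8.5,8.5,8.5,8.5,8.5,8.5,8.5,2,2,2,2,2,2,2,2,2,2]
  delta_pos:
    - [0,0,2]
    - [0,0,5]
    - [0,0,8]
    - [0,0,11]
    - [0,0,14]
    - [0,0,16]
    - [0,0,17]
    - [0,0,17.3]
    - [0,0,17.4]
    - [0,0,17.4]
    - [0,0,17.4]
    - [0,0,17.4]
    - [0,0,17.4]
    - [0,0,17.4]
    - [0,0,17.4]
    - [0,0,17.4]
    - [0,0,17.4]
    - [0,0,17.4]
    - [0,0,17.4]
    - [0,0,17.4]
  roll: [0,0,0,0,0,0,0,0,0,0,0,0,0,0,0,0,0,0,0,0]

```text
time_s: 22.25
tool_pos: [0.401, -0.2603, 0.004]
tcp_rot: [-0.001, 3.141, -0.001]
contact_force: [-1.6, 1.6, 14.4]
finger_gap: 0.0322
grip_force: 58.3
```

Emit:
drive_tool:
  jaw: [2,2,2,2,2,2,2,2,2,2,2,2,2,2,2,2,2,2,2,2]
  delta_pos:
    - [0,0,-1]
    - [0,0,-2.5]
    - [0,0,-5]
    - [0,0,-8]
    - [0,0,-11]
    - [0,0,-14]
    - [-0.5,1,-17]
    - [-1.2,2.9,-19]
    - [-2.5,6,-20]
    - [-3.9,9.4,-20]
    - [-5.3,12.8,-20]
    - [-6.7,16.2,-20]
    - [-8.1,19.6,-20]
    - [-9.5,23,-20]
    - [-10.9,26.4,-20]
    - [-12.4,29.8,-20]
    - [-13.8,33.2,-20]
    - [-15.2,36.6,-20]
    - [-16.6,40,-20]
    - [-18,43.4,-20]
  roll: [0,0,0,0,0,0,0,0,0,0,0,0,0,0,0,0,0,0,0,0]

```text
time_s: 23.92
tool_pos: [0.5807, 0.1758, 0.2034]
tcp_rot: [0.001, -3.141, 0.0]
contact_force: [0.2, -1.1, -0.0]
finger_gap: 0.0317
grip_force: 60.0
```

Emit:
drive_tool:
  jaw: [2,2,2,2,2,2,2,2]
  delta_pos:
    - [-1.4,3.4,0]
    - [-2.7,6.5,0]
    - [-3.6,8.8,0]
    - [-4.1,10,0]
    - [-4.35,10.5,0]
    - [-4.35,10.5,0]
    - [-4.35,10.5,0]
    - [-4.35,10.5,0]
  roll: [0,0,0,0,0,0,0,0]

```text
time_s: 24.58
tool_pos: [0.6238, 0.2778, 0.2034]
tcp_rot: [-0.001, -3.141, 0.001]
contact_force: [-0.3, 0.5, -1.4]
finger_gap: 0.0319
grip_force: 60.0
```

```bash
python3 look.py jar_small
```

```text
t 24.5833 tcp [0.6238 0.2778 0.2034] yaw_x 179.98 down [-0. -0. -1.] j [ 0.33  0.59  1.2  -0.    1.35 -1.24]
jar_small [0.6247 0.2798] 557 1.0 0.1041 tool delta cm [-0.09  0.2  -0.  ]
```

Emit:
drive_tool:
  jaw: [2,2,2,2,2,2,2,2,2,2,2,2,2,2]
  delta_pos:
    - [-0.05,0.1,1]
    - [-0.05,0.1,3]
    - [-0.05,0.1,5]
    - [-0.05,0.1,7]
    - [-0.05,0.1,8.5]
    - [-0.05,0.1,9.5]
    - [-0.05,0.1,10]
    - [-0.05,0.1,10.3]
    - [-0.05,0.1,10.6]
    - [-0.05,0.1,10.8]
    - [-0.05,0.1,10.9]
    - [-0.05,0.1,11]
    - [-0.05,0.1,11.1]
    - [-0.05,0.1,11.1]
  roll: [0,0,0,0,0,0,0,0,0,0,0,0,0,0]

```text
time_s: 25.8
tool_pos: [0.6258, 0.2803, 0.0953]
tcp_rot: [-0.001, 3.138, 0.002]
contact_force: [-6.1, -2.8, 24.6]
finger_gap: 0.0318
grip_force: 62.8
```

Emit:
drive_tool:
  jaw: [8.5,8.5,8.5,8.5,8.5,8.5,8.5,8.5,8.5,8.5,8.5,8.5,8.5,8.5,8.5,8.5]
  delta_pos:
    - [0,0,-0.1]
    - [0,0,-0.1]
    - [0,0,-0.1]
    - [0,0,-0.1]
    - [0,0,-0.1]
    - [0,0,-0.1]
    - [0,0,-0.5]
    - [0,0,-1.5]
    - [0,0,-3]
    - [0,0,-5]
    - [0,0,-7.5]
    - [0,0,-10]
    - [0,0,-12.5]
    - [0,0,-14.5]
    - [0,0,-15.5]
    - [0,0,-15.5]
  roll: [0,0,0,0,0,0,0,0,0,0,0,0,0,0,0,0]

```text
time_s: 27.13
tool_pos: [0.6256, 0.2803, 0.2505]
tcp_rot: [-0.001, 3.137, 0.002]
contact_force: [1.1, -0.8, -0.3]
finger_gap: 0.0849
grip_force: 0.0
```

```bash
python3 chk.py on_small .022 .044 wrist; python3 look.py on_medium
```

```text
wrist [0.6254 0.2802] 48 slope x,y,z (array([-4.000e-04,  1.000e-04,  1.086e-01]), 4430)
t 27.1833 tcp [0.6249 0.2801 0.2483] yaw_x -179.97 down [ 0.002  0.001 -1.   ] j [ 0.33  0.55  1.14 -0.    1.45 -1.24]
on_medium [ 0.6408 -0.0102] 26 0.2 0.1385 tool delta cm [-1.570e+00 -2.903e+01 -1.000e-02]
```

Emit:
drive_tool:
  jaw: [8.5,8.5,8.5,8.5,8.5,8.5,8.5,8.5,8.5,8.5,8.5,8.5,8.5,8.5,8.5,8.5,8.5,8.5]
  delta_pos:
    - [0.5,-1,0]
    - [1.5,-3,0]
    - [3,-6,0]
    - [4.5,-9,0]
    - [6,-12.2,0]
    - [7.5,-15.3,0]
    - [9,-18.4,0]
    - [10.5,-21.4,0]
    - [12,-24.5,1]
    - [13.5,-27.5,2]
    - [15,-30.6,3]
    - [16.2,-33,4]
    - [17.1,-34.8,5]
    - [17.6,-35.8,6]
    - [17.75,-36.15,7]
    - [17.75,-36.15,7]
    - [17.75,-36.15,7]
    - [17.75,-36.15,7]
  roll: [0,0,0,0,0,0,0,0,0,0,0,0,0,0,0,0,0,0]

```text
time_s: 28.73
tool_pos: [0.447, -0.0814, 0.1774]
tcp_rot: [0.001, -3.141, -0.0]
contact_force: [-0.6, -0.7, -0.1]
finger_gap: 0.0854
grip_force: 0.0
```

```bash
python3 look.py cap_knob,filler_cap
```

```text
t 28.7333 tcp [ 0.447  -0.0814  0.1774] yaw_x -179.97 down [-0.001  0.    -1.   ] j [-0.31  0.3   1.8   0.    1.04 -1.88]
cap_knob [ 0.4473 -0.0809] 48 0.6 0.0392 tool delta cm [-0.03  0.05 -0.  ]
filler_cap [ 0.4474 -0.0808] 48 0.6 0.0174 tool delta cm [-0.05  0.05 -0.  ]
```

Emit:
drive_tool:
  jaw: [8.5,8.5,8.5,8.5,8.5,8.5,8.5,8.5,8.5,8.5,1.5,1.5,1.5,1.5,1.5,1.5,1.5,1.5,1.5,1.5]
  delta_pos:
    - [0,0.05,2]
    - [0,0.05,5]
    - [0,0.05,8]
    - [0,0.05,11]
    - [0,0.05,14]
    - [0,0.05,16]
    - [0,0.05,17]
    - [0,0.05,17.3]
    - [0,0.05,17.4]
    - [0,0.05,17.4]
    - [0,0.05,17.4]
    - [0,0.05,17.4]
    - [0,0.05,17.4]
    - [0,0.05,17.4]
    - [0,0.05,17.4]
    - [0,0.05,17.4]
    - [0,0.05,17.4]
    - [0,0.05,17.4]
    - [0,0.05,17.4]
    - [0,0.05,17.4]
  roll: [0,0,0,0,0,0,0,0,0,0,0,0,0,0,0,0,0,0,0,0]

```text
time_s: 30.45
tool_pos: [0.4475, -0.0812, 0.0039]
tcp_rot: [-0.001, 3.141, -0.0]
contact_force: [-1.1, 0.4, 12.3]
finger_gap: 0.026
grip_force: 58.2
```

Emit:
drive_tool:
  jaw: [1.5,1.5,1.5,1.5,1.5,1.5,1.5,1.5,1.5,1.5,1.5,1.5,1.5,1.5,1.5,1.5,1.5,1.5,1.5,1.5]
  delta_pos:
    - [0,0,-1]
    - [0,0,-2.5]
    - [0,0,-5]
    - [0,0,-8]
    - [0,0,-11]
    - [0,0,-14]
    - [0,0,-17]
    - [0,0,-20]
    - [-0.5,-0.6,-22.5]
    - [-1.7,-2.1,-24]
    - [-3.5,-4.3,-24.6]
    - [-5.5,-6.8,-24.6]
    - [-7.5,-9.2,-24.6]
    - [-9.5,-11.7,-24.6]
    - [-11.5,-14.2,-24.6]
    - [-13.5,-16.6,-24.6]
    - [-15,-18.5,-24.6]
    - [-15.9,-19.6,-24.6]
    - [-16.1,-19.85,-24.6]
    - [-16.1,-19.85,-24.6]
  roll: [0,0,0,0,0,0,0,0,0,0,0,0,0,0,0,0,0,0,0,0]

```text
time_s: 32.12
tool_pos: [0.6082, -0.2799, 0.2488]
tcp_rot: [-0.0, -3.141, -0.001]
contact_force: [-0.5, 0.5, -0.1]
finger_gap: 0.0259
grip_force: 59.3
```

Emit:
drive_tool:
  jaw: [1.5,1.5,1.5]
  delta_pos:
    - [0,0,0]
    - [0,0,0]
    - [0,0,0]
  roll: [0,0,0]

```text
time_s: 32.37
tool_pos: [0.6079, -0.2787, 0.2498]
tcp_rot: [-0.002, 3.142, -0.0]
contact_force: [-0.8, 0.1, 0.3]
finger_gap: 0.0256
grip_force: 59.3
```

```bash
python3 look.py on_large w6.png
python3 - <<'E'
from h import *
o=get_obs();p,d=read_camera('wrist');W=cloud('wrist',d,o);W[d==0]=9
red=(p[...,0]>120)&(p[...,1]<90);q=W[red&(np.hypot(W[...,0]-o['tool_pos'][0],W[...,1]-o['tool_pos'][1])<.04)]
print(len(q),q.min(0).round(4),q.max(0).round(4),fit(q,o['tool_pos'][:2],.255,.275,.027,1,.035))
E
```

```text
t 32.3667 tcp [ 0.6079 -0.2787  0.2498] yaw_x -179.94 down [ 0. -0. -1.] j [-0.52  0.53  1.18  0.    1.43 -2.09]
on_large [ 0.6088 -0.2797] 38 0.4 0.1685 tool delta cm [-0.09 -0.1   0.  ]
5468 [ 0.5813 -0.3049  0.2593] [ 0.632  -0.2527  0.2868] (array([ 0.60846326, -0.27865363]), 28, np.float64(0.00029338008319024076), np.float64(0.2632189232518156))
```

View pics/w6.png

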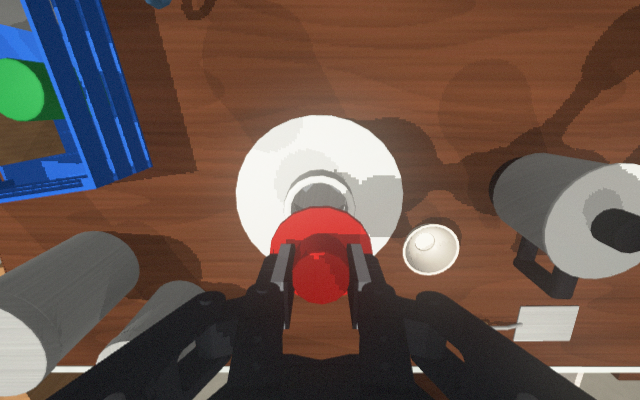

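The cap (322,250) is held level above the collar hole (318,195). Inserting.

Emit:
drive_tool:
  jaw: [1.5,1.5,1.5,1.5,1.5,1.5,1.5,1.5,1.5,1.5,1.5,1.5,1.5]
  delta_pos:
    - [0,-0.05,0.7]
    - [0,-0.05,2]
    - [0,-0.05,3.5]
    - [0,-0.05,4.5]
    - [0,-0.05,5.2]
    - [0,-0.05,5.7]
    - [0,-0.05,6.1]
    - [0,-0.05,6.4]
    - [0,-0.05,6.6]
    - [0,-0.05,6.8]
    - [0,-0.05,6.9]
    - [0,-0.05,7]
    - [0,-0.05,7]
  roll: [0,0,0,0,0,0,0,0,0,0,0,0,0]

```text
time_s: 33.55
tool_pos: [0.6089, -0.2804, 0.1811]
tcp_rot: [-0.001, 3.139, -0.002]
contact_force: [-3.1, 3.1, 12.8]
finger_gap: 0.0256
grip_force: 60.8
```

Emit:
drive_tool:
  jaw: [8.5,8.5,8.5,8.5,8.5,8.5,8.5,8.5,8.5,8.5,8.5,8.5,8.5,8.5,8.5,8.5]
  delta_pos:
    - [0,0,-0.05]
    - [0,0,-0.05]
    - [0,0,-0.05]
    - [0,0,-0.05]
    - [0,0,-0.05]
    - [0,0,-0.05]
    - [0,0,-0.5]
    - [0,0,-1.5]
    - [0,0,-3]
    - [0,0,-5]
    - [0,0,-7]
    - [0,0,-9]
    - [0,0,-10.5]
    - [0,0,-11]
    - [0,0,-11]
    - [0,0,-11]
  roll: [0,0,0,0,0,0,0,0,0,0,0,0,0,0,0,0]

```text
time_s: 34.88
tool_pos: [0.6082, -0.28, 0.2891]
tcp_rot: [0.001, -3.141, -0.0]
contact_force: [0.7, -0.3, -0.3]
finger_gap: 0.0854
grip_force: 0.0
```

```bash
cat >> items.py <<'E'
S['cap_on']=((.6086,-.2797),.187,.203,.027,1,.035)
E
python3 chk.py cap_on .017 .025 wrist; python3 chk.py on_large .032 .064 wrist; python3 chk.py on_medium .022 .054 wrist;python3 chk.py on_small .022 .044 side
```

```text
wrist [ 0.6087 -0.28  ] 48 slope x,y,z (array([ 0.0011, -0.0003,  0.1945]), 1237)
wrist [ 0.6084 -0.2797] 48 slope x,y,z (array([ 1.000e-04, -1.000e-04,  1.685e-01]), 10608)
wrist [ 0.6403 -0.0113] 48 slope x,y,z (array([0.015 , 0.0369, 0.1379]), 6306)
side [0.6256 0.2786] 43 slope x,y,z (array([0.0281, 0.136 , 0.1063]), 250)
```

View pics/on_small.png

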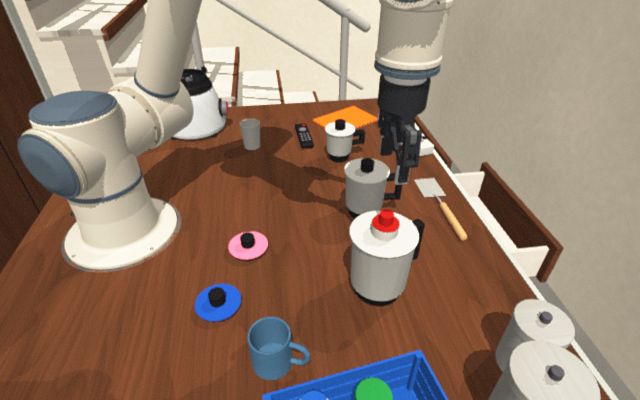

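All three jars are closed and the red cap (385,222) is in the large lid's collar. The cap flange is at 0.1945 against 0.195 expected, and level. The decoys and bystanders have not moved.

```bash
python3 -c "
from bench import *
print(close_job())"
```

```text
the job is handed in; nothing more can be done
None
```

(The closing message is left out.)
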